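Pack the bench reagent set into its carrier

TASK

Class is over: pack the bench reagent set by standing each of the four white bottles in the bottle carrier, in the cup of the same colour as its cap. Keep them upright and set them down in the cups, do not drop them. The amber glass bottles wear the same caps but belong to the stockroom: leave them standing where they are.

Things in the scene. Friction and masses are not known exactly. Their poses are not given: they have to be found in the camera images.
- red_bottle: White plastic 125 ml reagent bottle with a RED screw cap and a pale label band, one of the set of four; stands upright on the bench. 104 mm tall; body 50 mm across up to 56 mm high, then a shoulder that narrows to the neck; cap 32 mm across, from 76 to 104 mm high, the place to grip from above. Mass 0.1 to 0.22 kg. Origin: centre of its underside, z up its axis. Round, so its yaw does not matter.
- yellow_bottle: White plastic 125 ml reagent bottle with a YELLOW screw cap and a pale label band, one of the set of four; stands upright on the bench. 104 mm tall; body 50 mm across up to 56 mm high, then a shoulder that narrows to the neck; cap 32 mm across, from 76 to 104 mm high, the place to grip from above. Mass 0.1 to 0.22 kg. Origin: centre of its underside, z up its axis. Round, so its yaw does not matter.
- blue_bottle: White plastic 125 ml reagent bottle with a BLUE screw cap and a pale label band, one of the set of four; stands upright on the bench. 104 mm tall; body 50 mm across up to 56 mm high, then a shoulder that narrows to the neck; cap 32 mm across, from 76 to 104 mm high, the place to grip from above. Mass 0.1 to 0.22 kg. Origin: centre of its underside, z up its axis. Round, so its yaw does not matter.
- green_bottle: White plastic 125 ml reagent bottle with a GREEN screw cap and a pale label band, one of the set of four; stands upright on the bench. 104 mm tall; body 50 mm across up to 56 mm high, then a shoulder that narrows to the neck; cap 32 mm across, from 76 to 104 mm high, the place to grip from above. Mass 0.1 to 0.22 kg. Origin: centre of its underside, z up its axis. Round, so its yaw does not matter.
- red_cup: RED square open-topped cup of the bottle carrier, the place of the white bottle with the red cap. 74 x 74 mm outside, walls and floor 3 mm, so 68 x 68 mm inside; rim 40 mm above its origin. The four cups stand two by two, 78 mm centre to centre, in a fixed grey tray; which colour is where changes, the tray's place and turn too. Cups do not move. Origin: centre of its underside (about 4 mm above the bench), inner floor 3 mm above that; x and y along its sides, z up.
- yellow_cup: YELLOW square open-topped cup of the bottle carrier, the place of the white bottle with the yellow cap. 74 x 74 mm outside, walls and floor 3 mm, so 68 x 68 mm inside; rim 40 mm above its origin. The four cups stand two by two, 78 mm centre to centre, in a fixed grey tray; which colour is where changes, the tray's place and turn too. Cups do not move. Origin: centre of its underside (about 4 mm above the bench), inner floor 3 mm above that; x and y along its sides, z up.
- blue_cup: BLUE square open-topped cup of the bottle carrier, the place of the white bottle with the blue cap. 74 x 74 mm outside, walls and floor 3 mm, so 68 x 68 mm inside; rim 40 mm above its origin. The four cups stand two by two, 78 mm centre to centre, in a fixed grey tray; which colour is where changes, the tray's place and turn too. Cups do not move. Origin: centre of its underside (about 4 mm above the bench), inner floor 3 mm above that; x and y along its sides, z up.
- green_cup: GREEN square open-topped cup of the bottle carrier, the place of the white bottle with the green cap. 74 x 74 mm outside, walls and floor 3 mm, so 68 x 68 mm inside; rim 40 mm above its origin. The four cups stand two by two, 78 mm centre to centre, in a fixed grey tray; which colour is where changes, the tray's place and turn too. Cups do not move. Origin: centre of its underside (about 4 mm above the bench), inner floor 3 mm above that; x and y along its sides, z up.
- amber_red: AMBER-BROWN glass bottle with a RED cap and a white label band: stockroom bottle, does not belong to the set and must stay where it is. Same shape and size as the white bottles (50 mm across, 104 mm tall, 32 mm cap). Stands loose on the bench among them; neighbours stand at least 80 mm apart, centre to centre, and all other things in the working area are lower than 75 mm. Origin: centre of its underside, z up.
- amber_blue: AMBER-BROWN glass bottle with a BLUE cap and a white label band: stockroom bottle, does not belong to the set and must stay where it is. Same shape and size as the white bottles (50 mm across, 104 mm tall, 32 mm cap). Stands loose on the bench among them; neighbours stand at least 80 mm apart, centre to centre, and all other things in the working area are lower than 75 mm. Origin: centre of its underside, z up.
Mind the look-alikes: they are no part of the job. Leave any pink look-alike of the blue_bottle alone. Leave any pink look-alike of the red_cup alone.

How it is judged:
By the outcome, as a careful person would: the job done as asked, in the order asked, and still so for the second after the job is handed in, with the robot touching nothing.
It also fails if it takes over 104 s, if anything falls off the work surface, if the arm or the gripper's body presses on something with over 40 N, if the wrist force passes 120 N, or if a joint passes its speed limit or range.

ROBOT

A 6-joint arm with a two-finger parallel gripper is mounted at the origin on the work surface. World frame = base frame: x ahead of the robot, y to its left, z up, the work surface at z = 0. Lengths are in m, angles in rad, forces in N, time in s.
With the tool pointing down it reaches from about 0.325 to 0.775 m from the base axis. Payload 5.5 kg.
Tool frame: the origin (TCP) lies between the finger pads; the fingertips stand 8 mm ahead of it and the grasp point (between the pads) lies 11 mm behind it (tcp_to_tips is the distance from the TCP to the fingertips, in m); z points along the fingers, y is the line along which they close (so a half turn about z gives the same grasp; the last joint's range is limited). The gripper opens to 88 mm and grips with 3 to 60 N. Pads are 20 mm wide; open, the fingers measure 115 mm over their backs; the gripper's body (75 mm by 178 mm) begins 61 mm behind the grasp point.
Start: joints at [-1.39, 0.091, 1.231, -0, 1.82, -0.057], TCP at [0.141, -0.583, 0.231] pointing down, gripper open.
Joint ranges: [-2.87, 2.87], [-0.86, 2.18], [0.17, 2.46], [-1.51, 4.65], [0.06, 2.69], [-2.65, 2.65]. Speed limits (rad/s): [2.57, 2.57, 3.01, 3.14, 3.14, 3.14].

INTERFACE

Orientations are given as a unit quaternion [w, x, y, z].
In Python, from bench import * gives the robot as it stands. Calls block until the motion is done:
- move_to(position, orientation): joint-space move of the TCP to a pose.
- move_l(position, speed=0.15, orientation=None): straight line of the TCP; orientation=None keeps the orientation; speed is the mean speed in m/s.
- movej(angles): joint-space move.
- gripper_open() and close(): open the fingers fully, or close them until they stop; the grip force is fixed at half the most.
- hold(seconds).
- inverse_kinematics(position, orientation): joint angles nearest the present ones, or None.
- state(): the state.
- get_image(name): name is "scene" or "top"; returns a dict with "frame" (384x512x3 uint8, blue, green, red), "depth" (384x512 float32, m along the optical axis (not along the pixel's ray), 0 where there is no reading), "camera_matrix" (3x3 intrinsics, pixels), "k1" (the pictures are not rectified: a ray, as slopes to the right and down, at radius r is drawn at 1 + k1 r^2 times it, then the intrinsics apply), "view" (4x4, takes a point from world to camera coordinates). Camera axes: x right, y up, looking along -z (the intrinsics and any distortion apply to the point x, -y, -z); pixel columns grow to the right and rows downward; lengths in m; the calibration is good to about 2 mm. A picture is of the moment at which its call begins.
A pose or a line that the arm cannot do raises IKError and nothing moves.
- job_done(): hands the job in; it is judged then, once.
The state is a dict: "time": time; "joint_pos": joint angles; "dq": joint speeds; "joint_torque": joint torques, N m; "ee_pos": TCP position; "ee_rot": TCP orientation; "ft_force": force on the tool from outside, world axes, zero at the start; "moment": the same for the moment, N m; "finger_gap": finger opening in m; "finger_force": force on a finger pad.
Only numpy, scipy, OpenCV 4.12 (cv2) and the standard library are available. Lean on these libraries where they do the work, as an engineer would, in place of code of your own. Each camera call takes 0.05 s, during which the arm holds its last target. There are 200 camera calls.

## Working session

There is one attempt and no reset: what is moved stays moved. The work goes in short steps, each a Python script; the robot and the scene stay as the last script left them, time stands still between calls to the robot, and variables do not carry over. Pictures are saved under pics/ and viewed, at most 14 in all, crops included, and the job is handed in when it is done.

```bash
mkdir -p pics; ls; python3 - <<'E'
from bench import *
import cv2,numpy as np
for n in("top","scene"):
    d=get_image(n); cv2.imwrite(f"pics/{n}0.png",d["frame"]); np.savez(f"{n}0.npz",**d)
    print(n,d["camera_matrix"],d["k1"],d["view"],(d["depth"]>0).mean())
print(state())
E
```

```text
pics
top [[358.39481018   0.         251.69212024]
 [  0.         358.39481018 191.53911633]
 [  0.           0.           1.        ]] -0.0918372869050023 [[ 0.03325555 -0.99943351 -0.00517002  0.07428563]
 [ 0.97935141  0.03155436  0.19968761 -0.5538783 ]
 [-0.19941135 -0.01170399  0.97984597 -0.94992892]
 [ 0.          0.          0.          1.        ]] 0.9959971110026041
scene [[354.10215288   0.         261.15870865]
 [  0.         354.10215288 197.79644735]
 [  0.           0.           1.        ]] -0.07263982055677283 [[ 0.83743148  0.54638213 -0.01323192 -0.48316663]
 [-0.45402605  0.70894832  0.53967826  0.18118186]
 [ 0.30425131 -0.44593592  0.84176736 -1.37363161]
 [ 0.          0.          0.          1.        ]] 0.9959767659505209
{'time': 0.1, 'joint_pos': array([-1.38968673e+00,  9.17600650e-02,  1.23174410e+00, -2.35682512e-05,
        1.81981349e+00, -5.66819617e-02]), 'dq': array([-0.00106777, -0.00122352, -0.00395523,  0.00032393, -0.00119898,
        0.00133561]), 'joint_torque': array([ 2.74320504e-03, -4.47857702e+01, -4.07568955e+01,  7.01044570e-02,
        2.84192042e-02, -1.16405099e-04]), 'ee_pos': array([ 0.14128952, -0.58286578,  0.22964609]), 'ee_rot': array([-8.60121583e-04,  9.92940193e-01,  1.18612937e-01, -6.50258830e-05]), 'ft_force': array([-0.16786879, -0.43427632, -0.30619082]), 'moment': array([-0.03014502, -0.01264258, -0.02125024]), 'finger_force': 0.0, 'finger_gap': 0.08750613491767133}
```

View pics/top0.png

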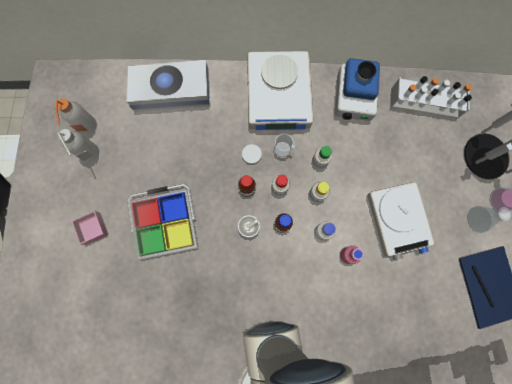

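View pics/scene0.png

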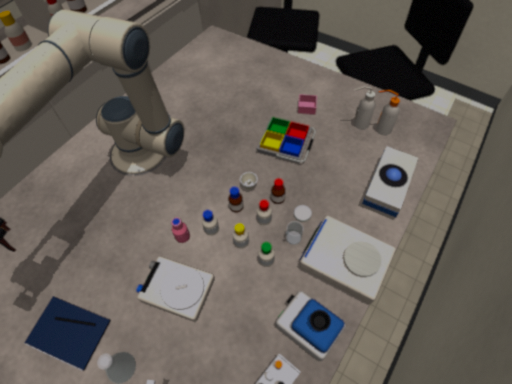

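The top view shows white bottles: red (281,184), green (325,155), yellow (322,190), blue (327,231). The ambers are at (247,185) and (284,222), and a pink decoy is at (353,255). Carrier cups: red (147,213), blue (174,207), green (151,241), yellow (178,235).

```bash
cat > vis.py <<'E'
import numpy as np, cv2
def cloud(d):
    K=d["camera_matrix"]; k=float(d["k1"]); h,w=d["depth"].shape
    u,v=np.meshgrid(np.arange(w),np.arange(h))
    p=np.stack([u,v],-1).reshape(-1,1,2).astype(float)
    s=cv2.undistortPoints(p,K,np.array([k,0,0,0,0])).reshape(h,w,2)
    return s
def world(d):
    s=cloud(d); z=d["depth"]
    c=np.stack([s[...,0]*z,-s[...,1]*z,-z,np.ones_like(z)],-1)
    return (c@np.linalg.inv(d["view"]).T)[...,:3]
def plane(d,uv,h):
    s=cv2.undistortPoints(np.array(uv,float).reshape(-1,1,2),d["camera_matrix"],np.array([float(d["k1"]),0,0,0,0])).reshape(2)
    M=np.linalg.inv(d["view"]); o=M[:3,3]; r=M[:3,:3]@[s[0],-s[1],-1]
    return o+r*(h-o[2])/r[2]
def masks(f):
    H,S,V=cv2.split(cv2.cvtColor(f,cv2.COLOR_BGR2HSV)); m=(S>130)&(V>60)
    return dict(red=m&((H<8)|(H>172)),yellow=m&(H>20)&(H<35),blue=m&(H>105)&(H<130),green=m&(H>45)&(H<90))
E
python3 - <<'E'
from vis import *
P={"red":(281,182),"yellow":(322,188),"blue":(328,230),"green":(325,153),"amber_red":(247,183),"amber_blue":(284,221),"pink":(355,254)}
C={"red":(147,213),"blue":(174,207),"green":(151,241),"yellow":(178,235)}
d=dict(np.load("top0.npz")); e=dict(np.load("scene0.npz"))
W=world(d); m=masks(d["frame"]); We=world(e); me=masks(e["frame"])
np.set_printoptions(precision=4,suppress=True)
for n,(u,v) in P.items():
    c=n.split("_")[-1] if n!="pink" else "blue"
    sub=np.zeros(m[c].shape,bool); sub[v-16:v+16,u-16:u+16]=1
    s=sub&(W[...,2]>.09)&(W[...,2]<.12)
    q=W[s]; sc=m[c]&sub; vu=np.argwhere(sc).mean(0)[::-1]
    r=q.mean(0)
    # same colour in the scene view, close to the same place
    t=me[c]&(We[...,2]>.096)&(np.hypot(We[...,0]-r[0],We[...,1]-r[1])<.035)
    print(n,"depth",s.sum(),r,np.median(q[:,2]),np.ptp(q,0),"mask",sc.sum(),plane(d,vu,.1),"scene",t.sum(),We[t].mean(0) if t.any() else "")
for n,(u,v) in C.items():
    sub=np.zeros(m[n].shape,bool); sub[v-20:v+20,u-20:u+20]=1
    q=W[sub&m[n]]; print(n,"cup z",np.percentile(q[:,2],[5,50,95]),cv2.minAreaRect(q[:,:2].astype(np.float32)))
E
```

```text
red depth 113 [0.5754 0.0128 0.1019] 0.10259516570657823 [0.0289 0.0301 0.0161] mask 109 [0.5752 0.0123 0.1   ] scene 74 [0.5806 0.0118 0.1035]
yellow depth 117 [ 0.559  -0.0986  0.1024] 0.10290391748931971 [0.03   0.0323 0.0148] mask 104 [ 0.5584 -0.0979  0.1   ] scene 78 [ 0.5645 -0.0994  0.1033]
blue depth 125 [ 0.4488 -0.1147  0.1024] 0.10264218507816714 [0.0295 0.0314 0.0174] mask 70 [ 0.4483 -0.1177  0.1   ] scene 67 [ 0.4541 -0.1162  0.1035]
green depth 111 [ 0.6618 -0.108   0.1023] 0.10296141787211077 [0.0292 0.0302 0.0163] mask 83 [ 0.6617 -0.1076  0.1   ] scene 75 [ 0.6667 -0.1094  0.104 ]
amber_red depth 112 [0.5705 0.1083 0.103 ] 0.10346145680793728 [0.0312 0.03   0.0162] mask 141 [0.5689 0.1078 0.1   ] scene 67 [0.5755 0.1072 0.1034]
amber_blue depth 117 [0.4677 0.0025 0.1024] 0.10286361617661754 [0.032  0.0291 0.0158] mask 119 [0.4676 0.0021 0.1   ] scene 61 [0.4734 0.001  0.1036]
pink depth 130 [ 0.3857 -0.1879  0.1025] 0.10319975461979886 [0.0287 0.0328 0.0159] mask 44 [ 0.3853 -0.1906  0.1   ] scene 24 [ 0.3869 -0.1879  0.1036]
red cup z [0.0033 0.0068 0.0437] ((0.4455568492412567, 0.2496531456708908), (0.3774327337741852, 0.08925217390060425), 73.96687316894531)
blue cup z [0.0039 0.008  0.0443] ((0.4248132109642029, 0.23431965708732605), (0.3264158368110657, 0.10015735775232315), 47.15425109863281)
green cup z [0.0032 0.0065 0.0442] ((0.4010569155216217, 0.229250967502594), (0.3041924238204956, 0.07783336192369461), 85.58390045166016)
yellow cup z [0.0036 0.0076 0.0439] ((0.4152125418186188, 0.21479959785938263), (0.2831937074661255, 0.09254293888807297), 82.3675765991211)
```

```bash
cat > cups.py <<'E'
from vis import *
def cups(d):
    W=world(d); m=masks(d["frame"]); out={}
    near=(d["depth"]>0)&(np.abs(W[...,0]-.425)<.14)&(np.abs(W[...,1]-.32)<.16)&(W[...,2]>-.005)&(W[...,2]<.06)
    for n in m:
        k,l,st,_=cv2.connectedComponentsWithStats((m[n]&near).astype(np.uint8))
        q=W[l==1+st[1:,4].argmax()]; rim=q[q[:,2]>.036]
        out[n]=(cv2.minAreaRect(q[:,:2].astype(np.float32)),len(q),len(rim))
    return out
if __name__=="__main__":
    for f in("top0","scene0"):
        r=cups(dict(np.load(f+".npz"))); 
        for n in r: print(f,n,np.round(r[n][0][0],4),np.round(r[n][0][1],4),round(r[n][0][2],1),r[n][1:])
        c={n:np.array(r[n][0][0]) for n in r}; print("centre",sum(c.values())/4)
        for a in c: print(a,{b:(round(float(np.linalg.norm(c[a]-c[b])),4)) for b in c if b>a})
E
python3 cups.py
```

```text
top0 red [0.4838 0.3902] [0.0736 0.0722] 14.0 (452, 57)
top0 yellow [0.4263 0.3035] [0.0772 0.0832] 12.1 (726, 139)
top0 blue [0.5014 0.3193] [0.0742 0.0771] 13.6 (683, 138)
top0 green [0.4101 0.364 ] [0.0726 0.0539] 13.5 (278, 46)
centre [0.45542055 0.34425416]
red {'yellow': 0.104}
yellow {}
blue {'red': 0.073, 'yellow': 0.0767, 'green': 0.1017}
green {'red': 0.0783, 'yellow': 0.0626}
scene0 red [0.4839 0.4171] [0.0737 0.1162] 13.0 (261, 81)
scene0 yellow [0.4274 0.3005] [0.0785 0.08  ] 13.6 (347, 106)
scene0 blue [0.5067 0.3192] [0.0732 0.082 ] 13.4 (330, 86)
scene0 green [0.4117 0.376 ] [0.0724 0.0758] 13.7 (139, 33)
centre [0.45743151 0.35319757]
red {'yellow': 0.1295}
yellow {}
blue {'red': 0.1006, 'yellow': 0.0815, 'green': 0.1107}
green {'red': 0.083, 'yellow': 0.077}
```

```bash
cat > job.py <<'E'
from bench import *
import numpy as np
B=dict(red=(.5775,.0123),yellow=(.561,-.099),blue=(.451,-.1155),green=(.664,-.1087),amber_red=(.572,.1077),amber_blue=(.470,.0017))
C=dict(yellow=(.4274,.3014),blue=(.5033,.3195),green=(.4092,.3770),red=(.4850,.3950))
HI,G,FLOOR=.235,.081,.007
def quat(deg):
    a=np.radians(deg+90)/2; return [0,np.cos(a),np.sin(a),0]
def best(p,q0,angles):
    """closing angle (and half turn) whose IK moves the last joint least from its middle"""
    s=[]
    for a in angles:
        for k in(0,180):
            j=inverse_kinematics([*p,HI],quat(a+k))
            if j is not None: s.append((abs(j[5])+.3*np.abs(np.array(j)-q0).max(),a+k))
    return min(s)[1]
def pick(n,present):
    p=np.array(B[n]); o=[np.array(B[k])-p for k in present if k!=n]
    clear=lambda a:min(min(np.linalg.norm(v-s*.055*np.array([np.cos(a),np.sin(a)])) for v in o) for s in(1,-1))
    good=[a for a in range(0,180,15) if clear(np.radians(a))>.05] or [max(range(0,180,5),key=lambda a:clear(np.radians(a)))]
    a=best(p,state()["joint_pos"],good); print(n,"angle",a,"clear",clear(np.radians(a)))
    move_to([*p,HI],quat(a)); move_l([*p,G+.03],.3); move_l([*p,G],.08)
    close(); s=state(); print("gap",s["finger_gap"],"force",s["finger_force"],"ee",s["ee_pos"],"t",s["time"])
def place(n):
    p=C[n]; z0=state()["ee_pos"]; move_l([z0[0],z0[1],HI],.25)
    a=best(p,state()["joint_pos"],[58.5,148.5])
    move_l([*p,HI],.3,quat(a)); s=state(); print("carry gap",s["finger_gap"],"t",s["time"],"angle",a)
    z=G+FLOOR+.005; move_l([*p,z+.02],.2); move_l([*p,z],.06); f0=state()["ft_force"][2]
    while z>G+FLOOR-.002:
        z-=.001; move_l([*p,z],.02); f=state()["ft_force"][2]
        if f-f0>3: break
    print("set z",z,"ee",state()["ee_pos"],"df",f-f0)
    gripper_open(); move_l([*p,z+.05],.12); move_l([*p,HI],.3); print("t",state()["time"])
E
python3 - <<'E'
from job import *
import cv2
present=list(B); pick("yellow",present); place("yellow")
d=get_image("top"); cv2.imwrite("pics/t1.png",cv2.resize(d["frame"][120:280,100:380],None,fx=2.8,fy=2.8))
E
```

```text
yellow angle 345 clear 0.050079840924472444
gap 0.031646906462113246 force 29.999964237213135 ee [ 0.56098899 -0.09898026  0.08098145] t 4.3833
carry gap 0.031497527514362966 t 6.7083 angle 58.5
set z 0.08700000000000001 ee [0.42750361 0.30138155 0.08788548] df 5.282591134330723
t 11.475
```

View pics/t1.png

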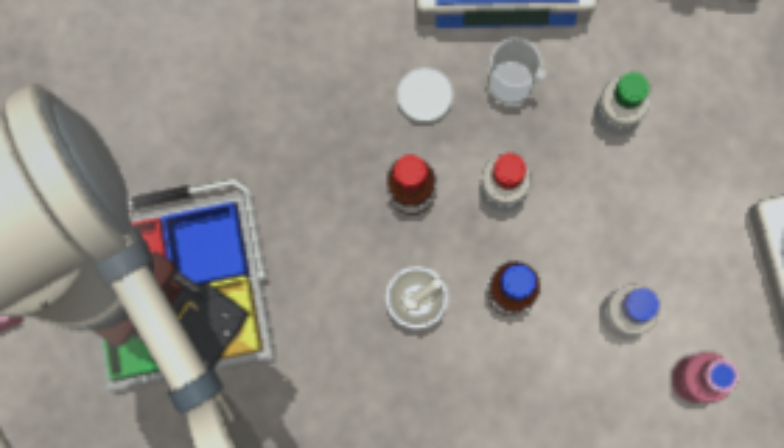

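The first set-down touched the cup floor at the expected height. The crop shows the other bottles unmoved, with the arm hiding the yellow cup (about 235,320). I'll pick green next and check the tray while the arm is away from it.

```bash
python3 - <<'E'
from job import *
import cv2
pick("green",["red","blue","green","amber_red","amber_blue"])
d=get_image("top"); cv2.imwrite("pics/t2.png",cv2.resize(d["frame"][120:280,100:380],None,fx=2.8,fy=2.8)); np.savez("t2.npz",**d)
from vis import *
W=world(d); s=(W[...,2]>.095)&(W[...,2]<.125)&(abs(W[...,0]-.43)<.06)&(abs(W[...,1]-.30)<.06)
print(s.sum(),W[s].mean(0),np.median(W[s][:,2]))
E
```

```text
green angle 345 clear 0.11185966329533166
gap 0.0316742223931884 force 29.999932944774628 ee [ 0.66397651 -0.10868628  0.08096685] t 15.25
127 [0.42703158 0.2985075  0.10937826] 0.11013153569806378
```

View pics/t2.png

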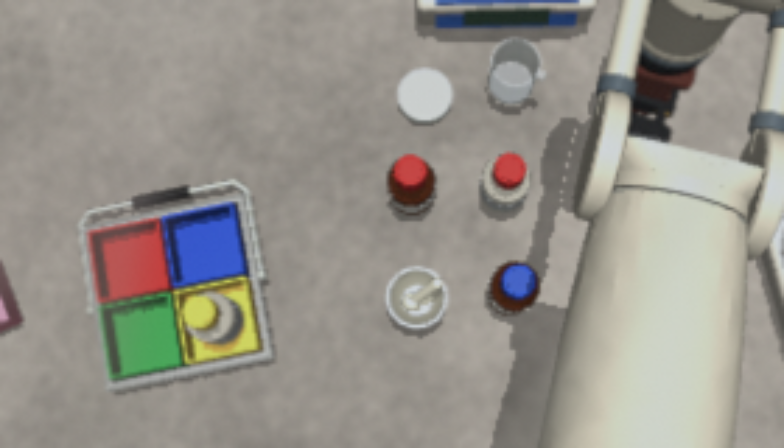

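Yellow stands upright in the yellow cup (cap at about 200,312 in the crop, top at z = 0.110). The amber bottles are unmoved and green is gripped. I'll do the rest.

```bash
python3 - <<'E'
from job import *
import cv2
place("green")
pick("red",["red","blue","amber_red","amber_blue"]); place("red")
pick("blue",["blue","amber_red","amber_blue"]); B["pink"]=(.386,-.188)
place("blue")
move_to([.45,-.1,.3],quat(-90))
for n in("top","scene"):
    d=get_image(n); np.savez(n+"3.npz",**d); y=(120,280,100,380) if n=="top" else (90,280,150,400)
    cv2.imwrite(f"pics/{n}3.png",cv2.resize(d["frame"][y[0]:y[1],y[2]:y[3]],None,fx=2.8,fy=2.8))
print(state()["time"])
E
```

```text
carry gap 0.03155684296074905 t 18.0417 angle 58.5
set z 0.08700000000000001 ee [0.40931237 0.37701176 0.08789997] df 5.4931182426357665
t 22.8083
red angle 0 clear 0.05355940627004751
gap 0.03160782092476012 force 29.999914169311523 ee [0.5774522  0.01228814 0.0809147 ] t 26.3
carry gap 0.03146073358568041 t 28.525 angle 58.5
set z 0.08700000000000001 ee [0.48512007 0.39501914 0.08796265] df 6.755291258464222
t 33.2917
blue angle 345 clear 0.12571368202181674
gap 0.031820143820609985 force 29.999728202819824 ee [ 0.45095844 -0.115468    0.08092645] t 37.15
carry gap 0.03138539166741313 t 39.525 angle 58.5
set z 0.08700000000000001 ee [0.50344579 0.31945199 0.08790151] df 5.647502436589139
t 44.2917
45.9667
```

View pics/top3.png

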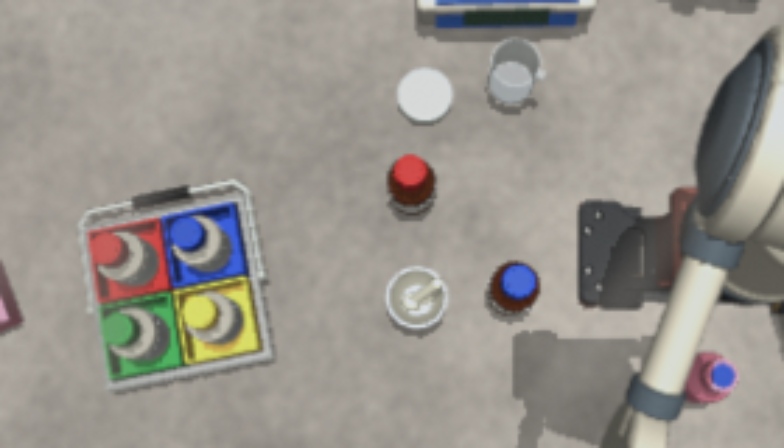

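View pics/scene3.png

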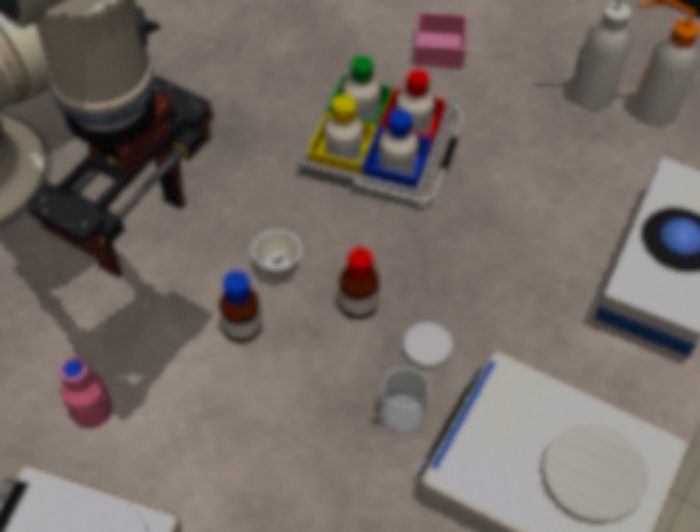

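Both views show all four white bottles upright in cups of their own colour (top crop: red 110,250, blue 187,233, green 122,325, yellow 201,310). The amber bottles and the pink one have not moved, and the gripper is clear of everything.

```bash
python3 -c "
from bench import *
hold(0.5); print(job_done())"
```

```text
the job is handed in; nothing more can be done
None
```

All four white bottles stand upright in the cups matching their caps, the amber and pink bottles were left where they stood, and I handed the job in at about 46 s of the 104 s allowed.

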